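# Ready for gluing: stand the board on edge, open the push-and-turn cap

## Task

Get ready to glue the long edge of the beech board: take it off its sloping rack, stand it upright on its long narrow edge on the bench top, clear of the rack, and let go of it. Then open the bottle in the wooden holder: press its safety cap down, keep it pressed while you turn it counter-clockwise (seen from above), and lift it off. Finish while still holding the cap: level, at rest, straight above the open bottle about 5 to 10 cm over its mouth; leave the board standing and the other things where they are.

Things in the scene. Friction and masses are not known exactly. Their poses are not given: they have to be found in the camera images.
- beech_board: loose beech board 60 x 160 x 30 mm, 0.17 kg, leaning in the rack. Origin: centre of the 60 x 160 face that lies on the rack; x along the 60 mm width, pointing down the slope; y along the 160 mm length; z along the 30 mm thickness, out of the upper face. It leans 31 degrees from vertical, upper long edge toward the robot, about 99 mm above the bench.
- board_center (a point): centre of the beech board; 30 mm above the bench when it stands on its long narrow edge (x vertical, 60 mm tall, 30 mm thick)
- board_rack: fixed plywood rack 80 x 146 mm, 80 mm high; origin under its centre on the bench, y along the board. Two 16 mm cheeks, 62 mm either side of the middle, hold the board in a V notch 40 mm up; the 108 mm between them is open, so fingers can pinch the board's 30 mm thickness over its upper edge, tool tilted along the board. The board lifts straight up out of it.
- bottle: white bottle, 68 mm across, fixed fast in a square wooden holder 96 x 96 x 40 mm screwed to the bench: it neither slides nor turns. Origin: under the holder's centre, z up along the bottle's axis. Shoulder 100 to 122 mm up, mouth at 148 mm, neck 24 mm across. The cap sits on the neck.
- bottle_mouth (a point): centre of the rim of the bottle's neck, 148 mm above the bench, on the axis
- safety_cap: loose round grey ribbed push-and-turn cap, 48 mm across, 32 mm tall, 0.06 kg; origin: centre of its underside, z up. Closed, its underside is 131 mm above the bench. Unpressed it neither turns nor lifts; pressed down 4 mm or more (stops at 8 mm) it turns counter-clockwise from above. Free to lift when turned 50 to 80 degrees (aim at 66); a stop ends the turn at about 84 degrees.
- cap_top (a point): centre of the cap's top, 32 mm above its underside, 163 mm above the bench when closed. A spring inside pushes the cap up with 6 N, 9 N when pressed 5 mm. The cap can be gripped round its skirt at any yaw and has 2 mm of play sideways.
- nail_tin: bystander: open grey tin of nails, 62 mm across, 55 mm tall, origin under its centre; leave alone
- sanding_block: bystander: brown sanding block 67 x 112 x 36 mm, origin under its centre; leave alone
- tape_measure: bystander: yellow tape measure 38 x 85 x 66 mm, origin under its centre; leave alone
- masking_tape: bystander: roll of masking tape lying flat, 104 mm across, 25 mm tall, origin under its centre; leave alone
There are look-alikes about, which are no part of the job. Of the things that look like the safety_cap, the larger one is meant.

How it is judged:
By the outcome, as a careful person would: the job done as asked, in the order asked, and still so for the second after the job is handed in, while the arm keeps its last pose, push and grip.
It also fails if it takes over 45 s, if anything falls off the work surface, if the arm or the gripper's body presses on something with over 40 N, if the wrist force passes 120 N, or if a joint passes its speed limit or range.

## Robot

A 6-joint arm with a two-finger parallel gripper is mounted at the origin on a cart in front of the work surface, level with it; the furniture and walls round the work are solid. World frame = base frame: x ahead of the robot, y to its left, z up, the work surface at z = 0. Lengths are in m, angles in rad, forces in N, time in s.
With the tool pointing down it reaches from about 0.375 to 0.9 m from the base axis. Payload 3.1 kg.
Tool frame: the origin (TCP) lies between the finger pads; the fingertips stand manip.finger_overhang ahead of it and the grasp point (between the pads) lies 5 mm behind it (manip.finger_overhang is the distance from the TCP to the fingertips, in m); z points along the fingers, y is the line along which they close (so a half turn about z gives the same grasp; the last joint's range is limited). The gripper opens to 85 mm and grips with 20 to 120 N. Pads are 22 mm wide; open, the fingers measure 114 mm over their backs; the gripper's body (76 mm by 85 mm) begins 54 mm behind the grasp point. The pads swing forward as they close: fully open they stand 13 mm farther back than shut.
Start: joints at [0.975, 0.527, 1.433, -0, 1.181, -0.178], TCP at [0.254, 0.571, 0.245] pointing down, gripper open.
Joint ranges: [-3.08, 3.08], [-0.75, 2.2], [0.22, 2.44], [-1.43, 4.57], [0, 2.65], [-2.85, 2.85]. Speed limits (rad/s): [2.79, 2.79, 3.14, 3.14, 3.14, 3.14].

## Interface

Orientations are given as a unit quaternion [x, y, z, w].
In Python, from station import manip gives the robot as it stands.
- The arm moves only by the tool drive_tool, never from a script. Its argument "plan" is a list of rows, each a list of 7 numbers: the shift along the tool's x, y, z in m, then the turn, a rotation vector about the tool's x, y, z in degrees, then the opening, from -1 (shut) to 1 (fully open). In form: [[x, y, z, wx, wy, wz, gripper], ...]. A call has 1 to 10 rows; each row shifts and turns the commanded pose from where the row before left it, along the tool's axes as they then stand; what a row does not reach is not made up. A row lasts 1/10 s, in which the tool goes at most 50 mm and 8.59 degrees, less where a joint would pass 70% of its speed; a pose out of reach is approached as far as the arm can. A call is refused whole if a number of a shift passes 0.05 or a number of a turn 8.59, either way. A call with a gripper value outside its range is refused whole. The fingers move at their own pace and stop on an object; "newtons" is the grip in N (left out, the last holds). Time passes only in rows, so rows that do not move let the fingers close. It gives the time, the measured TCP pose, the force, the opening and the grip force at its end, in the units of the state.
- manip.sense(): the state, without advancing time (a new reading comes with each control period).
- manip.snapshot(name): name is "scene" or "side" or "wrist"; returns a dict with "image" (420x560x3 uint8, red, green, blue), "z_map" (420x560 float32, m along the optical axis (not along the pixel's ray), 0 where there is no reading), "fov_y" (degrees; the focal length in pixels is half the picture's height over the tangent of half this angle, whatever the lens; pixels are square), "cx", "cy" (the principal point, pixels), "extrinsics" (4x4, takes a point from camera to world coordinates); the wrist camera has in their place "mount" (4x4, takes a point from camera to tool coordinates, whose origin is the TCP and whose axes are the flange's). Camera axes: x right, y up, looking along -z (the intrinsics and any distortion apply to the point x, -y, -z); pixel columns grow to the right and rows downward; lengths in m; the calibration is good to about 2 mm. A picture is of the moment at which its call begins: read the wrist's pose just before it.
- manip.sign_off(): hands the job in; it is judged then, once.
The state is a dict: "t": time; "q": joint angles; "qd": joint speeds; "tau": joint torques, N m; "tcp_pos": TCP position; "tool_rot": TCP orientation; "force": force on the tool from outside, world axes, zero at the start; "ft_torque": the same for the moment, N m; "finger_gap": opening from 0.0 (shut) to 1.0 (fully open); "gripper_force": force on a finger pad.
Only numpy, scipy, OpenCV 4.12 (cv2) and the standard library are available. Lean on these libraries where they do the work, as an engineer would, in place of code of your own. Each camera call takes 0.05 s, during which the arm holds its last target. There are 200 camera calls.

## Working session

There is one attempt and no reset: what is moved stays moved. The work goes in short steps, Python scripts to look and compute and a tool call to move; the robot and the scene stay as the last step left them, time stands still between calls to the robot, and variables do not carry over. Pictures are saved under pics/ and viewed, at most 10 in all, crops included, and the job is handed in when it is done.

Besides the shell and the picture viewer there is one more tool, called by a JSON object that holds its "fn" and its "kwargs", one argument or row to a line. drive_tool: Moves the arm, as the interface text tells. Its arguments: {"type":"object","properties":{"plan":{"type":"array"},"newtons":{"type":"number"}},"required":["plan"]}

```bash
mkdir -p pics; ls
cat > h.py <<'E'
import numpy as np, cv2
from station import manip
from scipy.spatial.transform import Rotation as R
def snap(name,f=None):
    s=manip.sense(); d=manip.snapshot(name)
    if f: cv2.imwrite('pics/'+f,d['image'][:,:,::-1])
    if 'mount' in d:
        T=np.eye(4);T[:3,:3]=R.from_quat(s['tool_rot']).as_matrix();T[:3,3]=s['tcp_pos']
        d['extrinsics']=T@np.array(d['mount'])
    return d
def cloud(d):
    h,w=d['z_map'].shape; f=h/2/np.tan(np.radians(d['fov_y'])/2)
    u,v=np.meshgrid(np.arange(w),np.arange(h)); z=d['z_map']
    P=np.stack([(u-d['cx'])/f*z,-(v-d['cy'])/f*z,-z],-1)
    E=np.array(d['extrinsics']); W=P@E[:3,:3].T+E[:3,3]; W[z==0]=np.nan
    return W
E
python3 - <<'E'
from h import *
print(manip.sense(), manip.finger_overhang)
for n in ['scene','side']:
    d=snap(n,n+'.png'); print({k:v for k,v in d.items() if k not in('image','z_map')})
    np.save(n+'.npy',cloud(d))
E
```

```text
pics
{'t': 0.0, 'q': array([ 9.74521053e-01,  5.28447051e-01,  1.43389668e+00, -2.22468578e-06,
        1.18137095e+00, -1.78512687e-01]), 'qd': array([-9.41154027e-05, -1.34125978e-03, -2.15856703e-04, -1.16145668e-04,
       -1.83446273e-04, -1.01475592e-03]), 'tau': array([-5.72706467e-04, -4.42350233e+01, -1.78021663e+01, -2.42310425e-04,
        8.48575757e-03, -2.93422119e-06]), 'tcp_pos': array([0.25316866, 0.57069059, 0.2443471 ]), 'tool_rot': array([ 2.07365109e-01,  9.78263045e-01, -9.82776420e-04, -3.99873461e-04]), 'force': array([-0.02602371,  0.24233308, -0.37177272]), 'ft_torque': array([ 0.01606199, -0.02097553,  0.02362731]), 'gripper_force': 0.0, 'finger_gap': 1.0013683417183612} 0.014
{'fov_y': 52.99815357140362, 'cx': 281.86175554602545, 'cy': 210.2416164757675, 'extrinsics': array([[-0.86730618,  0.22954776, -0.44168747,  0.00432111],
       [-0.49715514, -0.35518828,  0.79163   ,  1.18320001],
       [ 0.02483468,  0.90617278,  0.42217784,  0.68119808],
       [ 0.        ,  0.        ,  0.        ,  1.        ]])}
{'fov_y': 57.03044821505814, 'cx': 285.8043878087543, 'cy': 210.82503611644017, 'extrinsics': array([[ 0.92917289,  0.1467035 , -0.33928721,  0.20827238],
       [-0.36876554,  0.43118197, -0.82346468, -0.71071394],
       [ 0.02548938,  0.8902585 ,  0.45474179,  0.60393739],
       [ 0.        ,  0.        ,  0.        ,  1.        ]])}
```

View pics/scene.png

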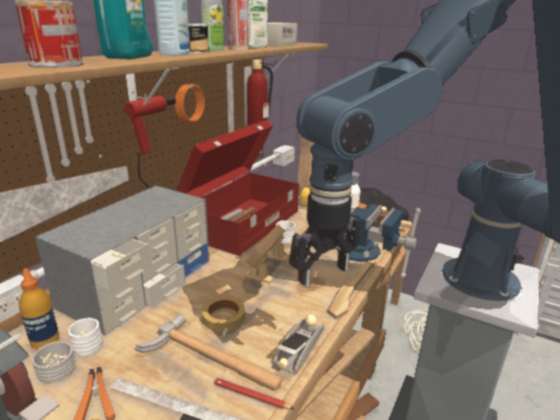

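View pics/side.png

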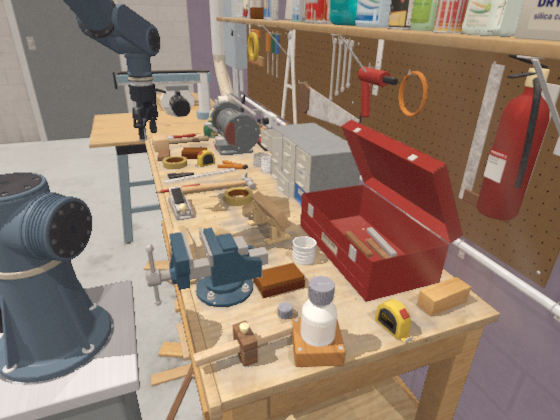

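The scene view shows the rack and board at (262,262) and the masking tape at (224,315). In the side view, the rack and board are at (268,215). The bottle is at (318,325) with its grey cap at (320,290), and a loose small grey cap, the look-alike, lies at (286,311). Next I'll enlarge and measure.

Run:
```python
from h import *
a=cv2.imread('pics/side.png');b=cv2.imread('pics/scene.png')
c=np.hstack([cv2.resize(a[180:365,225:365],(420,555),interpolation=3),cv2.resize(b[205:320,220:312],(372,460),interpolation=3)[:555] if 0 else cv2.resize(cv2.copyMakeBorder(b[205:320,215:310],0,12,0,0,0),(380,555*1),interpolation=3)])
cv2.imwrite('pics/crop1.png',c);print(c.shape)
W=np.load('side.npy');S=np.load('scene.npy')
for n,u,v in [('captop',320,285),('cap',320,293),('small',286,306),('holder',318,345),('rack',268,215),('board',262,200),('sand',280,278),('tapem',395,315),('maskt',238,193),('vise',225,265),('wcup',304,243),('tool',308,240),('clamp',245,345)]: print(n,W[v,u].round(3))
for n,u,v in [('rack',262,262),('board',268,245),('mt',224,305)]: print(n,S[v,u].round(3))
```

```text
(555, 800, 3)
captop [ 0.486 -0.21   0.164]
cap [ 0.478 -0.227  0.16 ]
small [ 0.47  -0.092  0.022]
holder [ 0.478 -0.237  0.043]
rack [0.553 0.267 0.06 ]
board [0.543 0.294 0.099]
sand [ 0.487 -0.011  0.038]
tapem [ 0.656 -0.23   0.056]
maskt [0.538 0.559 0.008]
vise [0.358 0.003 0.096]
wcup [0.609 0.122 0.034]
tool [0.617 0.113 0.047]
clamp [ 0.345 -0.2    0.055]
rack [0.532 0.342 0.061]
board [0.538 0.301 0.093]
mt [0.548 0.496 0.009]
```

View pics/crop1.png

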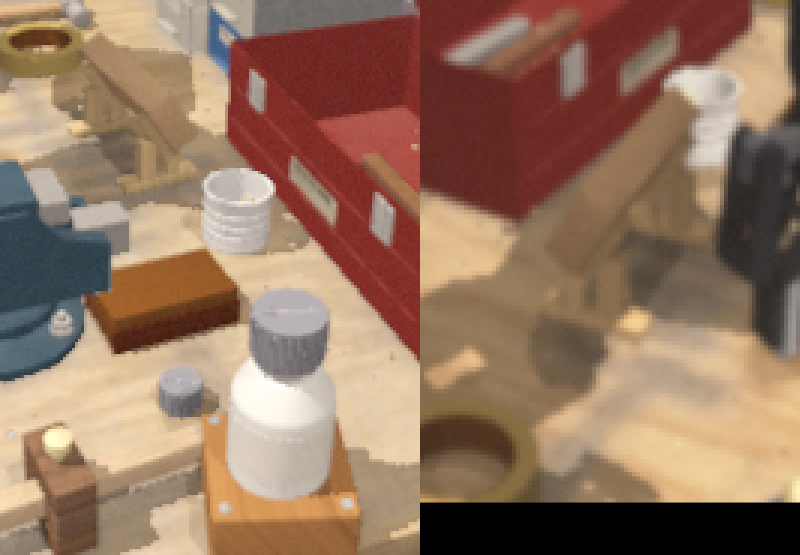

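The enlarged crop confirms there are two grey ribbed caps. The small one on the bench is at side (286,311). The larger one on the bottle is at side (320,290) and is the one meant. The board is the brown one lying in the rack. Now I'll fit geometry.

Run:
```python
from h import *
W=np.load('side.npy');S=np.load('scene.npy')
def sel(P,x0,x1,y0,y1,z0,z1):
    P=P.reshape(-1,3);return P[(P[:,0]>x0)&(P[:,0]<x1)&(P[:,1]>y0)&(P[:,1]<y1)&(P[:,2]>z0)&(P[:,2]<z1)]
for n,P in (('side',W),('scene',S)):
    q=sel(P,.45,.66,.17,.42,.045,.13)
    print(n,len(q),np.percentile(q,[1,50,99],axis=0).round(3).tolist())
    # ransac planes
    rng=np.random.default_rng(0);rest=q
    for k in range(3):
        best=None
        for _ in range(500):
            a,b,c=rest[rng.choice(len(rest),3,False)];nn=np.cross(b-a,c-a);l=np.linalg.norm(nn)
            if l<1e-6:continue
            nn/=l;m=abs((rest-a)@nn)<.003
            if best is None or m.sum()>best.sum():best=m
        i=rest[best];c=i.mean(0);u,s,v=np.linalg.svd(i-c);print(' plane',best.sum(),c.round(4),'n',v[2].round(3),'long',v[0].round(3),'ext',np.ptp((i-c)@v[0]).round(3),np.ptp((i-c)@v[1]).round(3))
        rest=rest[~best]
        if len(rest)<40:break
    # cap top
    for z0,z1 in ((.158,.17),(.135,.158)):
        t=sel(P,.42,.54,-.29,-.17,z0,z1)
        if len(t)>10:
            r=cv2.minEnclosingCircle(t[:,:2].astype(np.float32));print(' cap',len(t),r,np.median(t[:,2]),t.min(0).round(3),t.max(0).round(3))
    t=sel(P,.38,.58,-.33,-.13,.033,.047)
    if len(t)>10:print(' holder',len(t),cv2.minAreaRect(t[:,:2].astype(np.float32)),np.median(t[:,2]))
```

```text
side 802 [[0.525, 0.181, 0.046], [0.551, 0.222, 0.09], [0.66, 0.347, 0.115]]
 plane 314 [0.5461 0.2653 0.1004] n [ 0.512  0.071 -0.856] long [ 0.129 -0.992 -0.005] ext 0.164 0.03
 plane 156 [0.58   0.1958 0.0752] n [ 0.092 -0.995 -0.029] long [-0.971 -0.083 -0.225] ext 0.113 0.055
 plane 100 [0.5465 0.2642 0.0702] n [0.855 0.101 0.509] long [ 0.124 -0.992 -0.012] ext 0.156 0.052
 cap 390 ((0.4891186058521271, -0.2071453481912613), 0.02513456903398037) 0.16406602068716325 [ 0.465 -0.232  0.158] [ 0.513 -0.183  0.167]
 cap 261 ((0.4892860949039459, -0.20811580121517181), 0.024581482633948326) 0.14682835825444474 [ 0.465 -0.232  0.135] [ 0.511 -0.195  0.158]
 holder 1287 ((0.45627105236053467, -0.19750820100307465), (0.09440115094184875, 0.1673908680677414), 71.19011688232422) 0.04031251459832608
scene 787 [[0.525, 0.189, 0.046], [0.547, 0.299, 0.091], [0.66, 0.359, 0.109]]
 plane 340 [0.5454 0.2806 0.0981] n [-0.5   -0.063  0.864] long [-0.126  0.992 -0.001] ext 0.163 0.03
 plane 149 [0.5506 0.3546 0.0728] n [ 0.107 -0.994 -0.002] long [ 0.512  0.057 -0.857] ext 0.056 0.03
 plane 86 [0.6574 0.2088 0.086 ] n [ 0.997 -0.029  0.068] long [ 0.049  0.948 -0.313] ext 0.094 0.069
 cap 30 ((0.48488545417785645, -0.2047480344772339), 0.021995926275849342) 0.16190440564609232 [ 0.468 -0.225  0.158] [ 0.496 -0.185  0.165]
 cap 35 ((0.47440826892852783, -0.19496320188045502), 0.015332025475800037) 0.1474702476088544 [ 0.467 -0.209  0.135] [ 0.482 -0.181  0.157]
 holder 47 ((0.4532008767127991, -0.2012706696987152), (0.07253781706094742, 0.03463483974337578), 83.75985717773438) 0.03961637635917714
```

Run:
```python
from h import *
H=np.full((100,70),-1.) # 10mm cells: y .6..-.4 rows, x .1...8
for P in (np.load('side.npy'),np.load('scene.npy')):
    P=P.reshape(-1,3);P=P[~np.isnan(P[:,0])&(P[:,2]<.35)]
    i=((.6-P[:,1])/.01).astype(int);j=((P[:,0]-.1)/.01).astype(int)
    m=(i>=0)&(i<100)&(j>=0)&(j<70)
    np.maximum.at(H,(i[m],j[m]),P[m,2])
print('x from .25 step .01; units cm; . none')
for i in range(0,100,2):
    print('%+.2f '%(.6-.01*i)+''.join('.' if h<-.5 else '_' if h<.01 else '-' if h<-.1 else '%x'%min(15,int(h*100)) for h in np.maximum(H[i],H[i+1])[15:65]))
```

```text
x from .25 step .01; units cm; . none
+0.60 ffff555552_________________2_____2221_____ffffffff
+0.58 fff_555553_____________222222222____________76ffff
+0.56 ff__455553____________22222222222__________27fffff
+0.54 ff__344443____________222.____222__________26fffff
+0.52 .___333333____________2222____222..________26fffff
+0.50 .___312113_____________2223222222.._________66ffff
+0.48 .___224442______________1222222_.___________66ffff
+0.46 .___224442____________________________________ffff
+0.44 .___1____11__________________________________fffff
+0.42 .____________________________________________fffff
+0.40 .__111_______________________________________fffff
+0.38 ._11111________________________66_____________efff
+0.36 ._11111____________________9aaa864____________ffff
+0.34 ._11111__________________119aaa311____________ffff
+0.32 .__11111__________________19aaa_1_________________
+0.30 .___1111________..__________aaa_1.._______________
+0.28 .___1111_________.._________9aaa....____9bbbbbbbbb
+0.26 .___1111__________..._______9aaa__._____bb........
+0.24 ____1111___________...______9a
[... 1087 characters left out ...]
__________....__
-0.16 444444446777444444344ab8.......________24552....__
-0.18 444444346676_______4affffff.44_________66666_...__
-0.20 ._______3655______44affffffa43_________56666______
-0.22 ._________________449fffffb44___________66665_____
-0.24 ._________________34448aa444____________56651_____
-0.26 ._______________________3443______________________
-0.28 ..................................................
-0.30 ..................................................
-0.32 ..................................................
-0.34 ..................................................
-0.36 ..................................................
-0.38 ..................................................
```

```bash
cat >> h.py <<'E'
def to(p,Rm=None):
    "turn (deg, tool axes) to reach Rm, then shift (mm, tool axes after the turn) to reach p"
    s=manip.sense();A=R.from_quat(s['tool_rot']);B=A if Rm is None else R.from_matrix(Rm)
    print('t',round(s['t'],2),'tcp',s['tcp_pos'].round(4),'F',s['force'].round(1),'gap',round(s['finger_gap'],3),'gf',round(s['gripper_force'],1))
    print('turn',np.degrees((A.inv()*B).as_rotvec()).round(2),'shift mm',(B.inv().apply(np.array(p)-s['tcp_pos'])*1e3).round(1),'q',s['q'].round(2))
d=np.array([-.127,.992,0]);d/=np.linalg.norm(d)
t=np.radians(30.6)
h=np.array([d[1],-d[0],0])
zb=h*np.sin(t)+np.array([0,0,-np.cos(t)])   # tool z = down the slope
Rg=np.stack([d,np.cross(zb,d),zb],1)
edge=np.array([.5457,.273,.0992]); G=edge+.025*zb
Rv=np.stack([d,np.cross([0,0,-1],d),[0,0,-1]],1)
E
python3 -c "
from h import *
print(Rg.round(3),G)
to(G-.12*zb,Rg)"
```

```text
[[-0.127  0.854  0.505]
 [ 0.992  0.109  0.065]
 [ 0.     0.509 -0.861]] [0.55832301 0.27461605 0.07768145]
t 0.1 tcp [0.2532 0.5707 0.2444] F [ 1.2  0.2 -0.1] gap 1.0 gf 0.0
turn [-27.96 -15.64  57.33] shift mm [-332.5  143.3  158.4] q [ 0.97  0.53  1.43  0.    1.18 -0.18]
```

{"fn": "drive_tool", "kwargs": {
  "plan": [
    [0,0,0,-2.8,-1.56,5.73,1],
    [0,0,0,-2.8,-1.56,5.73,1],
    [0,0,0,-2.8,-1.56,5.73,1],
    [0,0,0,-2.8,-1.56,5.73,1],
    [0,0,0,-2.8,-1.56,5.73,1],
    [0,0,0,-2.8,-1.56,5.73,1],
    [0,0,0,-2.8,-1.56,5.73,1],
    [0,0,0,-2.8,-1.56,5.73,1],
    [0,0,0,-2.8,-1.56,5.73,1],
    [0,0,0,-2.8,-1.56,5.73,1]
  ]
}}

```text
t: 1.1
tcp_pos: [0.2533, 0.5707, 0.2449]
tool_rot: [0.639, 0.722, 0.2, 0.175]
force: [-0.4, -0.2, -0.2]
finger_gap: 1.001
gripper_force: 0.0
```

{"fn": "drive_tool", "kwargs": {
  "plan": [
    [-0.033,0.014,0.01,0,0,0,1],
    [-0.033,0.014,0.01,0,0,0,1],
    [-0.033,0.014,0.01,0,0,0,1],
    [-0.033,0.014,0.01,0,0,0,1],
    [-0.033,0.014,0.01,0,0,0,1],
    [-0.033,0.014,0.01,0,0,0,1],
    [-0.033,0.014,0.01,0,0,0,1],
    [-0.033,0.014,0.01,0,0,0,1],
    [-0.033,0.014,0.01,0,0,0,1],
    [-0.033,0.014,0.01,0,0,0,1]
  ]
}}

```text
t: 2.1
tcp_pos: [0.4662, 0.2644, 0.2298]
tool_rot: [0.637, 0.724, 0.199, 0.174]
force: [-0.5, 0.2, -0.6]
finger_gap: 0.997
gripper_force: 0.0
```

```bash
python3 -c "
from h import *
to(G-.12*zb,Rg)
d=snap('wrist','w1.png');W=cloud(d).reshape(-1,3);W=W[~np.isnan(W[:,0])]
W=(W-edge)@Rg
m=(abs(W[:,0])<.12)&(abs(W[:,1])<.02)&(abs(W[:,2])<.004);q=W[m];print(len(q),np.percentile(q,[1,50,99],axis=0).round(4))
m=(abs(W[:,0])<.12)&(abs(W[:,1])<.018)&(abs(W[:,2])<.05);q=W[m];print(len(q),np.percentile(q,[1,50,99],axis=0).round(4))
"
```

```text
t 2.1 tcp [0.4662 0.2644 0.2298] F [-0.5  0.2 -0.6] gap 0.997 gf 0.0
turn [ 0.08 -0.11 -0.01] shift mm [-1.6  2.3 58.1] q [ 0.37  0.33  2.02 -0.44  0.29  0.63]
7066 [[-0.0792 -0.0156 -0.0014]
 [ 0.0071 -0.0009  0.0002]
 [ 0.0772  0.0137  0.0019]]
7155 [[-0.0792 -0.0169 -0.0014]
 [ 0.007  -0.0009  0.0003]
 [ 0.0772  0.0137  0.0142]]
```

View pics/w1.png

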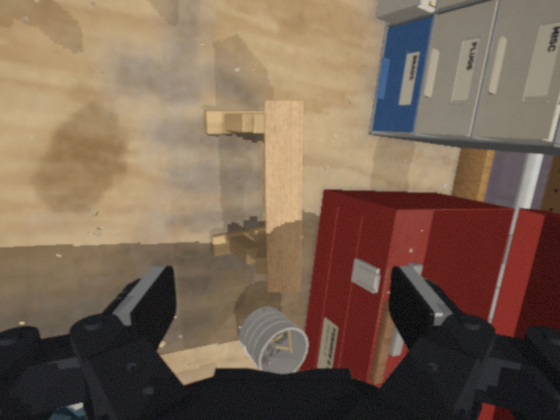

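The wrist view shows the board's upper edge (265–303, 100–292) centred between the fingers. The white cup at (272,345) and the toolbox are clear. Going in.

{"fn": "drive_tool", "kwargs": {
  "plan": [
    [-0.0013,0.0007,0.03,0,0,0,1],
    [-0.0013,0.0006,0.03,0,0,0,1],
    [0,0,0.03,0,0,0,1],
    [0,0,0.025,0,0,0,1],
    [0,0,0.02,0,0,0,1],
    [0,0,0.016,0,0,0,1],
    [0,0,0.015,0,0,0,1],
    [0,0,0.012,0,0,0,1],
    [0,0,0,0,0,0,1]
  ]
}}

```text
t: 3.05
tcp_pos: [0.5609, 0.2776, 0.0825]
tool_rot: [0.637, 0.725, 0.195, 0.172]
force: [-0.8, -0.1, -0.1]
finger_gap: 1.0
gripper_force: 0.0
```

{"fn": "drive_tool", "kwargs": {
  "plan": [
    [0,0,0,0,0,0,-0.6],
    [0,0,0,0,0,0,-0.6],
    [0,0,0,0,0,0,-0.6],
    [0,0,0,0,0,0,-0.6],
    [0,0,0,0,0,0,-0.6],
    [0,0,0,0,0,0,-0.6],
    [0,0,0,0,0,0,-0.6],
    [0,0,0,0,0,0,-0.6],
    [0,0,0,0,0,0,-0.6]
  ],
  "newtons": 45
}}

```text
t: 3.95
tcp_pos: [0.5587, 0.2772, 0.0835]
tool_rot: [0.638, 0.725, 0.195, 0.171]
force: [-6.4, -0.6, 5.7]
finger_gap: 0.349
gripper_force: 45.3
```

```bash
python3 -c "
from h import *
to(G,Rg)"
```

```text
t 3.95 tcp [0.5587 0.2772 0.0835] F [-6.4 -0.6  5.7] gap 0.349 gf 45.3
turn [-0.49 -0.04 -0.  ] shift mm [-2.5 -3.6  4.7] q [ 0.33  0.7   1.91 -1.43  0.1   1.6 ]
```

{"fn": "drive_tool", "kwargs": {
  "plan": [
    [0,0.005,-0.0086,0,0,0,-0.6],
    [0,0.0076,-0.0129,0,0,0,-0.6],
    [0,0.0076,-0.0129,0,0,0,-0.6],
    [0,0.0076,-0.0129,0,0,0,-0.6],
    [0,0.0076,-0.0129,0,0,0,-0.6],
    [0,0.0076,-0.0129,0,0,0,-0.6],
    [0,0.0076,-0.0129,0,0,0,-0.6],
    [0,0.0076,-0.0129,0,0,0,-0.6],
    [0,0.0076,-0.0129,0,0,0,-0.6]
  ]
}}

```text
t: 4.85
tcp_pos: [0.5602, 0.2768, 0.21]
tool_rot: [0.638, 0.725, 0.194, 0.172]
force: [0.0, -0.2, -2.0]
finger_gap: 0.347
gripper_force: 44.8
```

```bash
python3 -c "
from h import *
to([.43,.30,.16],Rv)"
```

```text
t 4.85 tcp [0.5602 0.2768 0.21  ] F [ 0.  -0.2 -2. ] gap 0.347 gf 44.8
turn [30.06  0.04 -0.05] shift mm [  39.5 -126.2   50. ] q [ 0.33  0.46  1.83 -0.3   0.34  0.46]
```

{"fn": "drive_tool", "kwargs": {
  "plan": [
    [0,0,0,5,0,0,-0.6],
    [0,0,0,5,0,0,-0.6],
    [0,0,0,5,0,0,-0.6],
    [0,0,0,5,0,0,-0.6],
    [0,0,0,5,0,0,-0.6],
    [0,0,0,5,0,0,-0.6],
    [0.008,-0.026,0,0,0,0,-0.6],
    [0.008,-0.026,0,0,0,0,-0.6],
    [0.008,-0.026,0,0,0,0,-0.6]
  ]
}}

```text
t: 5.75
tcp_pos: [0.4794, 0.2908, 0.209]
tool_rot: [0.661, 0.75, 0.001, 0.001]
force: [0.4, 0.3, -2.5]
finger_gap: 0.343
gripper_force: 45.5
```

{"fn": "drive_tool", "kwargs": {
  "plan": [
    [0.008,-0.024,0,0,0,0,-0.6],
    [0.008,-0.024,0.01,0,0,0,-0.6],
    [0,0,0.02,0,0,0,-0.6],
    [0,0,0.02,0,0,0,-0.6],
    [0,0,0.02,0,0,0,-0.6],
    [0,0,0.02,0,0,0,-0.6],
    [0,0,0.02,0,0,0,-0.6],
    [0,0,0.01,0,0,0,-0.6],
    [0,0,0,0,0,0,-0.6]
  ]
}}

```text
t: 6.65
tcp_pos: [0.4302, 0.3005, 0.0883]
tool_rot: [0.661, 0.75, -0.0, 0.0]
force: [0.4, 0.2, -1.9]
finger_gap: 0.34
gripper_force: 45.7
```

```bash
python3 -c "
from h import *
to([.43,.30,.04],Rv)
s=snap('side');sc=snap('scene','s2.png')
for d in (s,sc):
    W=cloud(d).reshape(-1,3);W=W[(abs(W[:,0]-.43)<.04)&(abs(W[:,1]-.3)<.11)]
    L=(W-[.43,.3,0])@Rv
    m=(L[:,0]>.025)|(L[:,0]<-.025);L=L[m&(W[:,2]>.008)]; z=-L[:,2]
    for a in(-1,1):
        k=L[L[:,0]*a>0];zz=-k[:,2];print(a,len(k),np.percentile(k,[2,98],axis=0).round(4).tolist(),'top z',np.percentile(zz,98).round(4))
"
```

```text
t 6.65 tcp [0.4302 0.3005 0.0883] F [ 0.4  0.2 -1.9] gap 0.34 gf 45.7
turn [-0.01  0.05 -0.04] shift mm [-0.5 -0.3 48.3] q [ 0.4   0.64  1.81 -0.    0.69  0.27]
-1 2600 [[-0.0835, -0.0466, -0.4835], [-0.026, 0.0281, -0.062]] top z 0.4835
1 67 [[0.0263, -0.0342, -0.3449], [0.0745, 0.0126, -0.0529]] top z 0.3449
-1 293 [[-0.0783, -0.036, -0.4905], [-0.0271, 0.032, -0.054]] top z 0.4905
1 2381 [[0.0264, -0.0318, -0.4398], [0.0802, 0.0248, -0.0585]] top z 0.4398
```

View pics/s2.png

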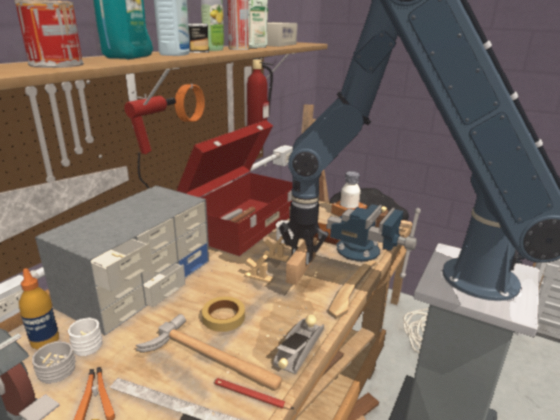

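```bash
python3 -c "
from h import *
for n in('side','scene'):
    W=cloud(snap(n)).reshape(-1,3);L=(W-[.43,.3,0])@Rv;L[:,2]*=-1
    L=L[(abs(L[:,0])<.09)&(abs(L[:,1])<.022)&(abs(L[:,0])>.03)&(L[:,2]>.02)&(L[:,2]<.115)]
    for a in(-1,1):
        k=L[L[:,0]*a>0]
        for z in np.arange(.02,.115,.006):
            b=k[(k[:,2]>=z)&(k[:,2]<z+.006)]
            if len(b)>5:print(n,a,z.round(3),len(b),np.percentile(b[:,1],[3,97]).round(4),np.percentile(b[:,0],[3,97]).round(4))
"
```

```text
side -1 0.05 15 [-0.0132  0.0142] [-0.0825 -0.042 ]
side -1 0.056 33 [-0.0133  0.0155] [-0.085  -0.0312]
side -1 0.062 25 [-0.014   0.0155] [-0.0836 -0.0369]
side -1 0.068 35 [-0.0133  0.016 ] [-0.0855 -0.0325]
side -1 0.074 28 [-0.0134  0.016 ] [-0.0849 -0.0333]
side -1 0.08 35 [-0.0135  0.0129] [-0.0846 -0.0349]
side -1 0.086 31 [-0.0132  0.0165] [-0.0834 -0.0384]
side -1 0.092 29 [-0.0135  0.0134] [-0.0848 -0.0359]
side -1 0.098 32 [-0.0133  0.0132] [-0.0851 -0.0363]
side -1 0.104 31 [-0.0132  0.0133] [-0.0848 -0.0335]
side -1 0.11 99 [-0.0127  0.0158] [-0.082  -0.0319]
side 1 0.056 7 [-0.0138 -0.012 ] [0.0366 0.0706]
side 1 0.062 6 [-0.0137 -0.0121] [0.0386 0.0711]
side 1 0.068 6 [-0.0133 -0.0123] [0.052  0.0707]
side 1 0.11 14 [-0.0126  0.0143] [0.0345 0.0738]
scene -1 0.05 9 [-0.0115 -0.0103] [-0.0701 -0.0302]
scene -1 0.056 8 [-0.0114 -0.0096] [-0.0778 -0.0404]
scene -1 0.104 13 [-0.0121  0.0167] [-0.0811 -0.0384]
scene -1 0.11 16 [-0.0103  0.0164] [-0.0766 -0.0302]
scene 1 0.05 26 [-0.0118  0.0176] [0.0357 0.0815]
scene 1 0.056 33 [-0.0118  0.0171] [0.034  0.0806]
scene 1 0.062 35 [-0.0122  0.0146] [0.0438 0.0828]
scene 1 0.068 31 [-0.012   0.0181] [0.0382 0.0811]
scene 1 0.074 35 [-0.0121  0.0183] [0.0339 0.0805]
scene 1 0.08 35 [-0.0117  0.0154] [0.0339 0.0807]
scene 1 0.086 31 [-0.0117  0.0158] [0.034  0.0812]
scene 1 0.092 29 [-0.0119  0.0136] [0.0417 0.0814]
scene 1 0.098 37 [-0.0125  0.0159] [0.0366 0.0819]
scene 1 0.104 74 [-0.0118  0.0163] [0.0334 0.0804]
scene 1 0.11 76 [-0.0111  0.017 ] [0.032  0.0794]
```

The board is upright with its bottom about 50 mm up, so I'll lower it gently.

{"fn": "drive_tool", "kwargs": {
  "plan": [
    [0,0,0.01,0,0,0,-0.6],
    [0,0,0.012,0,0,0,-0.6],
    [0,0,0.01,0,0,0,-0.6],
    [0,0,0.007,0,0,0,-0.6],
    [0,0,0.005,0,0,0,-0.6],
    [0,0,0.002,0,0,0,-0.6],
    [0,0,0.001,0,0,0,-0.6],
    [0,0,0,0,0,0,-0.6]
  ]
}}

```text
t: 7.65
tcp_pos: [0.4313, 0.301, 0.0427]
tool_rot: [0.661, 0.75, 0.001, 0.001]
force: [0.0, -0.4, -0.6]
finger_gap: 0.342
gripper_force: 45.7
```

{"fn": "drive_tool", "kwargs": {
  "plan": [
    [0,0,0.001,0,0,0,-0.6],
    [0,0,0.001,0,0,0,-0.6],
    [0,0,0,0,0,0,-0.6]
  ]
}}

```text
t: 7.95
tcp_pos: [0.4312, 0.301, 0.0407]
tool_rot: [0.661, 0.75, 0.001, 0.001]
force: [0.3, -0.2, -2.6]
finger_gap: 0.344
gripper_force: 45.7
```

{"fn": "drive_tool", "kwargs": {
  "plan": [
    [0,0,0.001,0,0,0,-0.6],
    [0,0,0.001,0,0,0,-0.6],
    [0,0,0,0,0,0,-0.6]
  ]
}}

```text
t: 8.25
tcp_pos: [0.4313, 0.301, 0.039]
tool_rot: [0.661, 0.75, 0.001, 0.001]
force: [-1.1, -0.2, 2.8]
finger_gap: 0.344
gripper_force: 46.0
```

Contact: the force went from -2 N to +2.8 N. Releasing gently.

{"fn": "drive_tool", "kwargs": {
  "plan": [
    [0,0,0,0,0,0,-0.25],
    [0,0,0,0,0,0,-0.15],
    [0,0,0,0,0,0,0],
    [0,0,0,0,0,0,0.2],
    [0,0,0,0,0,0,0.3],
    [0,0,0,0,0,0,0.3]
  ],
  "newtons": 20
}}

```text
t: 8.85
tcp_pos: [0.4312, 0.301, 0.0386]
tool_rot: [0.661, 0.75, 0.001, 0.001]
force: [0.6, -0.6, -0.8]
finger_gap: 0.651
gripper_force: 0.0
```

{"fn": "drive_tool", "kwargs": {
  "plan": [
    [0,0,-0.01,0,0,0,0.3],
    [0,0,-0.015,0,0,0,0.3],
    [0,0,-0.02,0,0,0,0.3],
    [0,0,-0.03,0,0,0,0.3],
    [0,0,-0.03,0,0,0,0.5],
    [0,0,-0.03,0,0,0,1],
    [0,0,-0.03,0,0,0,1],
    [0,0,-0.03,0,0,0,1],
    [0,0,0,0,0,0,1]
  ]
}}

```text
t: 9.75
tcp_pos: [0.4328, 0.302, 0.2385]
tool_rot: [0.661, 0.751, 0.006, 0.003]
force: [0.7, -0.6, 0.5]
finger_gap: 0.999
gripper_force: 0.0
```

```bash
python3 -c "
from h import *
a=snap('wrist','w2.png')
for n in('side','scene'):
    W=cloud(snap(n)).reshape(-1,3);L=(W-[.43,.3,0])@Rv;L[:,2]*=-1
    L=L[(abs(L[:,0])<.1)&(abs(L[:,1])<.03)&(L[:,2]>.01)&(L[:,2]<.09)]
    for z in np.arange(.01,.08,.012):
            b=L[(L[:,2]>=z)&(L[:,2]<z+.012)]
            if len(b)>5:print(n,z.round(3),len(b),np.percentile(b[:,1],[3,97]).round(4),np.percentile(b[:,0],[3,97]).round(4))
Rc=np.stack([[0,-1,0],[-1,0,0],[0,0,-1]],1).astype(float)
to([.489,-.2075,.26],Rv)
"
```

```text
side 0.01 36 [-0.014  -0.0116] [-0.0173  0.0717]
side 0.022 38 [-0.0138 -0.0122] [-0.0362  0.069 ]
side 0.034 91 [-0.014   0.0129] [-0.0846  0.0686]
side 0.046 96 [-0.0137  0.0149] [-0.0844  0.0656]
side 0.058 276 [-0.0129  0.0153] [-0.0822  0.0713]
scene 0.01 108 [-0.0128  0.0156] [-0.0687  0.0812]
scene 0.022 105 [-0.0128  0.0156] [-0.0731  0.0807]
scene 0.034 106 [-0.0129  0.0147] [-0.0614  0.0809]
scene 0.046 162 [-0.0128  0.0171] [-0.0747  0.08  ]
scene 0.058 302 [-0.0117  0.0161] [-0.073   0.0765]
t 9.9 tcp [0.4299 0.3006 0.2336] F [-0.8  0.2 -0.5] gap 0.998 gf 0.0
turn [ 0.14  0.01 -0.04] shift mm [-511.5   -5.9  -26.4] q [ 0.4   0.41  1.7  -0.    1.03  0.27]
```

View pics/w2.png

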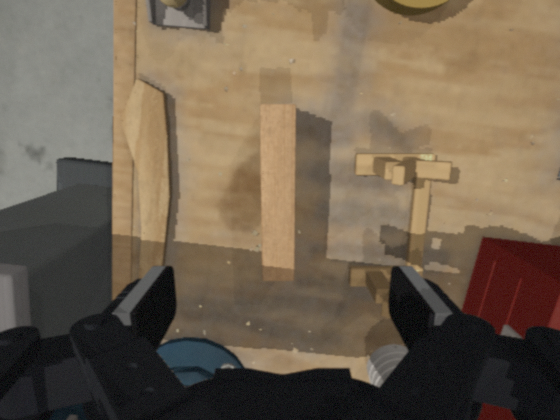

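The wrist view shows the board standing at (262–296, 103–282), free of the rack at (400,220). Now to the bottle.

{"fn": "drive_tool", "kwargs": {
  "plan": [
    [-0.02,0,-0.01,0,0,0,1],
    [-0.035,0,-0.016,0,0,0,1],
    [-0.035,0,0,0,0,0,1],
    [-0.036,0,0,0,0,0,1],
    [-0.036,0,0,0,0,0,1],
    [-0.036,0,0,0,0,0,1],
    [-0.036,0,0,0,0,0,1],
    [-0.036,0,0,0,0,0,1],
    [-0.036,0,0,0,0,0,1],
    [-0.036,-0.006,0,0,0,0,1]
  ]
}}

```text
t: 10.9
tcp_pos: [0.4673, -0.0405, 0.2581]
tool_rot: [0.661, 0.75, 0.001, -0.0]
force: [-0.3, 0.1, 0.2]
finger_gap: 0.996
gripper_force: 0.0
```

{"fn": "drive_tool", "kwargs": {
  "plan": [
    [-0.036,0,0,0,0,0,1],
    [-0.036,0,0,0,0,0,1],
    [-0.036,0,0,0,0,0,1],
    [-0.036,0,0,0,0,0,1],
    [-0.025,0,0,0,0,0,1],
    [0,0,0,0,0,0,1],
    [0,0,0,0,0,0,1]
  ]
}}

```text
t: 11.6
tcp_pos: [0.488, -0.2064, 0.2579]
tool_rot: [0.661, 0.75, 0.001, -0.001]
force: [-0.2, 0.3, 0.0]
finger_gap: 0.997
gripper_force: 0.0
```

```bash
python3 -c "
from h import *
to([.489,-.2075,.26],Rv)
a=snap('wrist','w3.png')
W=cloud(a).reshape(-1,3);W=W[(abs(W[:,0]-.489)<.05)&(abs(W[:,1]+.2075)<.05)]
for z0,z1 in((.155,.172),(.1,.13),(.03,.045)):
    t=W[(W[:,2]>z0)&(W[:,2]<z1)]
    if len(t)>20: print(z0,len(t),cv2.minEnclosingCircle(t[:,:2].astype(np.float32)),np.median(t[:,2]),t.min(0).round(4),t.max(0).round(4))
W=cloud(snap('side')).reshape(-1,3);t=W[(abs(W[:,0]-.489)<.05)&(abs(W[:,1]+.2075)<.05)&(W[:,2]>.158)&(W[:,2]<.17)];print(t.min(0),t.max(0),np.median(t[:,2]))
"
```

```text
t 11.6 tcp [ 0.488  -0.2064  0.2579] F [-0.2  0.3  0. ] gap 0.997 gf 0.0
turn [ 0.01 -0.19 -0.12] shift mm [-1.2  0.8 -2.1] q [-0.61  0.38  1.65  0.    1.1  -0.74]
0.155 4054 ((0.4898861050605774, -0.20667442679405212), 0.024454040452837944) 0.16201315216533774 [ 0.4659 -0.2308  0.1551] [ 0.5141 -0.1826  0.1641]
0.1 1640 ((0.49021854996681213, -0.2066885381937027), 0.03316694125533104) 0.10893290840221212 [ 0.4575 -0.2238  0.1   ] [ 0.5233 -0.1738  0.1206]
0.03 3333 ((0.48449286818504333, -0.19904272258281708), 0.06077311933040619) 0.03876875295547838 [ 0.439  -0.2456  0.0304] [ 0.539  -0.1575  0.0449]
[ 0.46600145 -0.23117429  0.15814447] [ 0.5139249  -0.18341859  0.16628759] 0.16394518606576303
```

View pics/w3.png

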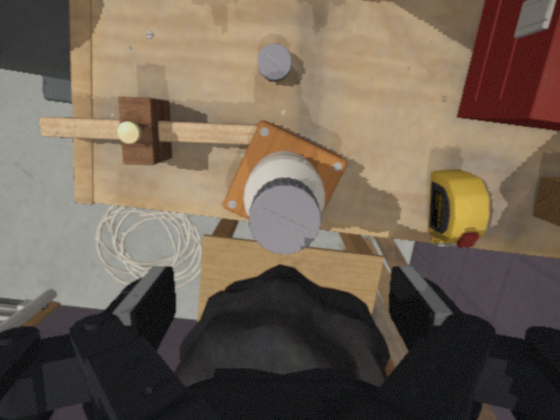

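The wrist view shows the big cap on the bottle at (285,215) and the small look-alike at (275,62) on the bench. The cap's top centre measures (0.490, -0.207, 0.163). Descending.

{"fn": "drive_tool", "kwargs": {
  "plan": [
    [-0.0006,0.0018,0.02,0,0,0,1],
    [0,0,0.02,0,0,0,1],
    [0,0,0.02,0,0,0,1],
    [0,0,0.02,0,0,0,1],
    [0,0,0.017,0,0,0,1],
    [0,0,0.01,0,0,0,1],
    [0,0,0.005,0,0,0,1],
    [0,0,0,0,0,0,1],
    [0,0,0,0,0,0,1]
  ]
}}

```text
t: 12.6
tcp_pos: [0.4917, -0.2071, 0.1482]
tool_rot: [0.661, 0.751, 0.001, 0.002]
force: [0.1, -0.5, 0.3]
finger_gap: 0.997
gripper_force: 0.0
```

{"fn": "drive_tool", "kwargs": {
  "plan": [
    [0,0,0,0,0,0,0.0],
    [0,0,0,0,0,0,-0.2],
    [0,0,0,0,0,0,-0.2],
    [0,0,0,0,0,0,-0.2],
    [0,0,0,0,0,0,-0.2],
    [0,0,0,0,0,0,-0.2]
  ],
  "newtons": 70
}}

```text
t: 13.2
tcp_pos: [0.4911, -0.2073, 0.1483]
tool_rot: [0.661, 0.751, 0.001, 0.001]
force: [-2.8, 0.7, 4.9]
finger_gap: 0.541
gripper_force: 70.7
```

{"fn": "drive_tool", "kwargs": {
  "plan": [
    [0,0,0.002,0,0,0,-0.2],
    [0,0,0.002,0,0,0,-0.2],
    [0,0,0.002,0,0,0,-0.2],
    [0,0,0,0,0,0,-0.2],
    [0,0,0,0,0,0,-0.2]
  ]
}}

```text
t: 13.7
tcp_pos: [0.4911, -0.2073, 0.1427]
tool_rot: [0.661, 0.751, 0.001, 0.001]
force: [-2.4, 0.6, 8.0]
finger_gap: 0.543
gripper_force: 71.0
```

{"fn": "drive_tool", "kwargs": {
  "plan": [
    [0,0,0.0005,0,0,-3,-0.2],
    [0,0,0,0,0,-5,-0.2],
    [0,0,0,0,0,-6,-0.2],
    [0,0,0,0,0,-6,-0.2],
    [0,0,0,0,0,0,-0.2]
  ]
}}

```text
t: 14.2
tcp_pos: [0.4919, -0.2075, 0.1426]
tool_rot: [0.52, 0.854, 0.001, 0.002]
force: [-1.7, 0.8, 9.9]
finger_gap: 0.544
gripper_force: 71.1
```

```bash
python3 -c "
from h import *
to([.4899,-.2068,.142]); print(manip.sense()['ft_torque'])"
```

```text
t 14.2 tcp [ 0.4919 -0.2075  0.1426] F [-1.7  0.8  9.9] gap 0.544 gf 71.1
turn [0. 0. 0.] shift mm [ 1.5 -1.5  0.6] q [-0.61  0.55  1.76  0.    0.82 -1.09]
[0.18806311 0.30918197 0.06405555]
```

Turning freely: low torque, and the press is holding. I'll continue to 66°.

{"fn": "drive_tool", "kwargs": {
  "plan": [
    [0,0,0,0,0,-6,-0.2],
    [0,0,0,0,0,-6,-0.2],
    [0,0,0,0,0,-6,-0.2],
    [0,0,0,0,0,-6,-0.2],
    [0,0,0,0,0,-6,-0.2],
    [0,0,0,0,0,-6,-0.2],
    [0,0,0,0,0,-6,-0.2],
    [0,0,0,0,0,-4,-0.2],
    [0,0,0,0,0,0,-0.2],
    [0,0,0,0,0,0,-0.2]
  ]
}}

```text
t: 15.2
tcp_pos: [0.4923, -0.2075, 0.1427]
tool_rot: [0.146, 0.989, -0.0, 0.003]
force: [-0.5, 1.4, 9.0]
finger_gap: 0.541
gripper_force: 71.1
```

```bash
python3 -c "
from h import *
to([.4899,-.2068,.142],Rv); print(manip.sense()['ft_torque'])
a=snap('side');cv2.imwrite('pics/c2.png',cv2.resize(a['image'][270:350,280:360,::-1],(560,560),interpolation=3))"
```

```text
t 15.2 tcp [ 0.4923 -0.2075  0.1427] F [-0.5  1.4  9. ] gap 0.541 gf 71.1
turn [ 0.24  0.27 65.96] shift mm [ 1.  -2.3  0.7] q [-0.61  0.55  1.76  0.    0.82 -1.89]
[0.28720663 0.18033411 0.07648923]
```

View pics/c2.png

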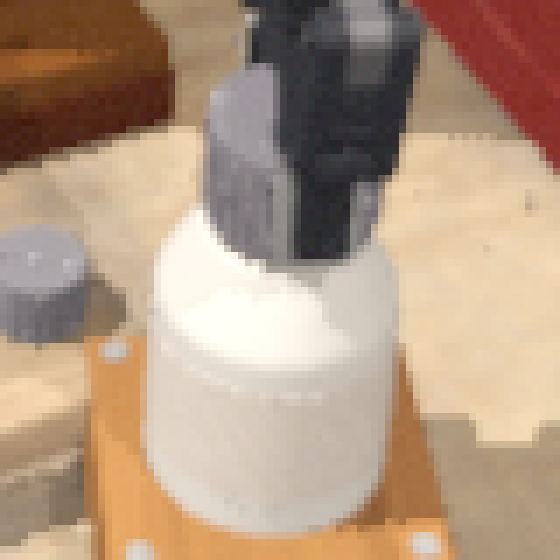

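The crop shows the cap gripped round its skirt on the pressed neck, level. Lifting carefully.

{"fn": "drive_tool", "kwargs": {
  "plan": [
    [0,0,-0.003,0,0,0,-0.2],
    [0,0,-0.003,0,0,0,-0.2],
    [0,0,-0.004,0,0,0,-0.2],
    [0,0,-0.005,0,0,0,-0.2],
    [0,0,0,0,0,0,-0.2]
  ]
}}

```text
t: 15.75
tcp_pos: [0.4914, -0.2072, 0.1565]
tool_rot: [0.146, 0.989, 0.0, 0.002]
force: [0.2, -0.4, -1.5]
finger_gap: 0.543
gripper_force: 71.6
```

{"fn": "drive_tool", "kwargs": {
  "plan": [
    [0,0,-0.01,0,0,0,-0.2],
    [0,0,-0.015,0,0,0,-0.2],
    [0,0,-0.015,0,0,0,-0.2],
    [0,0,-0.015,0,0,0,-0.2],
    [0,0,-0.012,0,0,0,-0.2],
    [0,0,-0.009,0,0,0,-0.2],
    [0,0,0,0,0,0,-0.2],
    [0,0,0,0,0,0,-0.2],
    [0,0,0,0,0,0,-0.2]
  ]
}}

```text
t: 16.65
tcp_pos: [0.4906, -0.2069, 0.2314]
tool_rot: [0.146, 0.989, 0.001, 0.001]
force: [0.5, -0.4, -0.5]
finger_gap: 0.542
gripper_force: 71.7
```

```bash
python3 -c "
from h import *
to([.490,-.207,.232])
a=snap('side')
b=snap('scene')
i=cv2.resize(a['image'][230:350,265:365,::-1],(440,528),interpolation=3);j=cv2.resize(b['image'][160:300,220:400,::-1],(360,280),interpolation=3)
c=np.zeros((528,800,3),np.uint8);c[:,:440]=i;c[:280,440:]=j;cv2.imwrite('pics/fin.png',c)
for d in(a,b):
    W=cloud(d).reshape(-1,3);t=W[(abs(W[:,0]-.49)<.04)&(abs(W[:,1]+.207)<.04)]
    for z0,z1 in((.14,.155),(.155,.2),(.215,.25),(.25,.27)):
        k=t[(t[:,2]>z0)&(t[:,2]<z1)]
        if len(k)>4:print(z0,len(k),k.min(0).round(3),k.max(0).round(3))
"
```

```text
t 16.65 tcp [ 0.4906 -0.2069  0.2314] F [ 0.5 -0.4 -0.5] gap 0.542 gf 71.7
turn [0. 0. 0.] shift mm [ 0.5 -0.3 -0.6] q [-0.61  0.42  1.68  0.    1.04 -1.89]
0.14 187 [ 0.473 -0.225  0.14 ] [ 0.508 -0.189  0.151]
0.215 504 [ 0.465 -0.245  0.215] [ 0.51  -0.175  0.25 ]
0.25 86 [ 0.468 -0.244  0.25 ] [ 0.503 -0.172  0.27 ]
0.14 29 [ 0.474 -0.216  0.14 ] [ 0.508 -0.186  0.148]
0.215 157 [ 0.467 -0.235  0.215] [ 0.51  -0.167  0.25 ]
0.25 63 [ 0.466 -0.246  0.25 ] [ 0.515 -0.167  0.27 ]
```

View pics/fin.png

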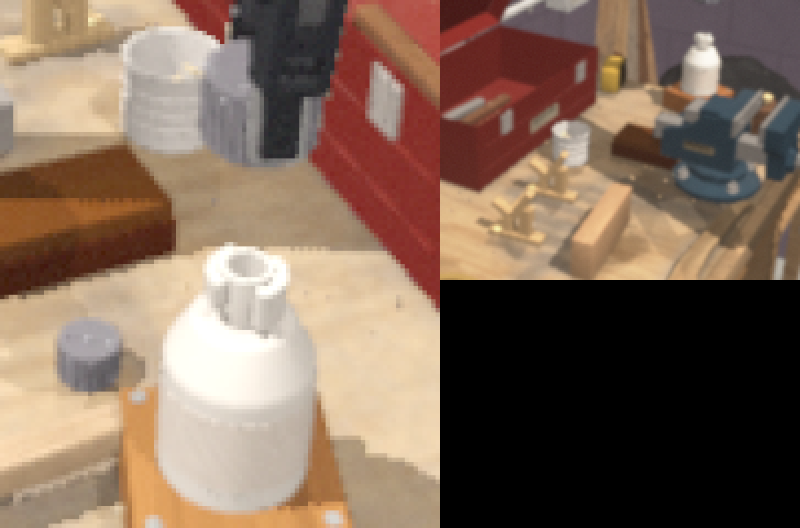

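The left crop shows the open neck at (247,268) with the cap held level above it. The cap's underside is about 70 mm over the mouth. The right crop shows the board standing clear of the rack. Handing in.

```bash
python3 -c "
from h import *
print(abs(manip.sense()['qd']).max()); print(manip.sign_off())"
```

```text
0.0032112354174101557
the job is handed in; nothing more can be done
None
```

The job is handed in at about 17 s on the robot's clock: the board stands on its long edge clear of the rack, the bottle is open, and the cap is held level about 7 cm above its mouth.

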